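# Swap the door furniture into its proper trays

## Task

The four pieces of door furniture are each lying in another's place. Rearrange them, always right side up, parking at least one on the bare rubber mat on the way, so that the rim lock lies in the middle of the square tray, the barrel bolt in the middle of the long tray and lengthwise along it, the door knob in the middle of the round dish, and the rim keep in the middle of the bench hook's flat board. Leave all four released, lying flat in their places.

Things in the scene. Friction and masses are not known exactly. Their poses are not given: they have to be found in the camera images.
- lock_mid (a point): Rim lock: black iron box 80 x 60 x 32 mm high (0.6 kg) with a steel latch stub standing 7 mm out of one end and a small brass key plate on top. Point at the box's centre, half-way up (16 mm above its underside). x along the 80 mm length, y across the 60 mm width (grasp it here), z up.
- keep_mid (a point): Rim keep: small plain brass box 60 x 34 x 34 mm high (0.2 kg), hollow, open at one end. Point at its centre, half-way up (17 mm above its underside). x along the 60 mm length, y across the 34 mm width (grasp it here), z up.
- knob_mid (a point): Door knob: dark wooden upright drum 50 mm in diameter and 50 mm high (0.25 kg) on a round foot 60 mm across and 5 mm thick, the drum being full width from 8 to 42 mm above the underside; small brass dot on top. Point on its axis half-way up (25 mm above its underside). z up; it can be grasped from any side.
- bolt_mid (a point): Barrel bolt: steel base plate 80 x 34 x 4 mm, with a dark steel housing 44 mm long, 30 mm wide, top at 32 mm, on its middle, and a round steel rod of 14 mm diameter, 90 mm long, through it lengthwise; a short thumb stub stands on the rod at one end (0.25 kg). Point at the centre of the housing, 16 mm above the underside. x along the length, y across the 30 mm housing (grasp it here), z up.
- square_tray_floor (a point): Square pine tray with a dark rim, fixed, home of the rim lock: inside 116 x 116 mm, rim standing 6 mm above its floor all round. Point at the middle of its floor, 8 mm above the bench. x and y parallel to the sides, z up.
- long_tray_floor (a point): Long metal tray, fixed, home of the barrel bolt: inside 150 x 90 mm, rim standing 6 mm above its floor all round. Point at the middle of its floor, 8 mm above the bench. x along its 150 mm length, z up.
- round_dish_floor (a point): Round wooden dish, fixed, home of the door knob: inside diameter 120 mm, rim standing 6 mm above its floor. Point at the middle of its floor, 8 mm above the bench. z up.
- bench_hook_floor (a point): Bench hook, fixed, home of the rim keep: a flat rimless plywood board 110 x 110 x 8 mm with one dark wooden cleat, 18 mm thick and standing 22 mm above the board, along its +x edge. Point at the middle of the flat board's top, 8 mm above the bench. x points at the cleat, z up.
- mat_top (a point): Bare black rubber mat, 120 x 120 x 4 mm, fixed, empty at the start: the free spot. Point at the middle of its top, 4 mm above the bench. z up.
There are look-alikes about, which are no part of the job. There is more than one size of the part that bears lock_mid; the job needs the middle-sized.

How it is judged:
On the way:
1. one of the four pieces has been set down on the rubber mat (centre within 45 mm of its middle) and let go (((horizontal distance between lock_mid and mat_top below 0.045 m and z of lock_mid in the frame of mat_top below 0.021 m and linear speed of lock below 0.02 m/s and contact force between lock and the fingers below 0.3 N) or (horizontal distance between bolt_mid and mat_top below 0.045 m and z of bolt_mid in the frame of mat_top below 0.021 m and linear speed of bolt below 0.02 m/s and contact force between bolt and the fingers below 0.3 N) or (horizontal distance between knob_mid and mat_top below 0.045 m and z of knob_mid in the frame of mat_top below 0.03 m and linear speed of knob below 0.02 m/s and contact force between knob and the fingers below 0.3 N) or (horizontal distance between keep_mid and mat_top below 0.045 m and z of keep_mid in the frame of mat_top below 0.022 m and linear speed of keep below 0.02 m/s and contact force between keep and the fingers below 0.3 N))), for 0.2 s.
At the end, for the whole second after the job is handed in: Lock in the square tray, bolt in the long tray (lengthwise within 0.3 rad), knob in the round dish, keep on the bench hook's board: each flat on its floor (tilt under 0.1 rad), centre within 15 mm of the place's middle, released, at rest (horizontal distance between lock_mid and square_tray_floor below 0.015 m and z of lock_mid in the frame of square_tray_floor below 0.02 m and angle between each of lock_mid, bolt_mid, knob_mid, keep_mid's own z axis and vertical below 0.1 rad and linear speed of each of lock, bolt, knob, keep below 0.02 m/s and contact force between each of lock, bolt, knob, keep and the fingers below 0.3 N and horizontal distance between bolt_mid and long_tray_floor below 0.015 m and z of bolt_mid in the frame of long_tray_floor below 0.02 m and horizontal distance between knob_mid and round_dish_floor below 0.015 m and z of knob_mid in the frame of round_dish_floor below 0.029 m and horizontal distance between keep_mid and bench_hook_floor below 0.015 m and z of keep_mid in the frame of bench_hook_floor below 0.021 m and angle between the x axis of bolt_mid and the x axis of long_tray_floor, either way round below 0.3 rad); the robot touches nothing.
It fails at once if a piece is tipped more than 0.8 rad from upright (angle between any of lock_mid, bolt_mid, knob_mid, keep_mid's own z axis and vertical above 0.8 rad).
It also fails if it takes over 123 s, if anything falls off the work surface, if the arm or the gripper's body presses on something with over 40 N, if the wrist force passes 120 N, or if a joint passes its speed limit or range.

## Robot

A 6-joint arm with a two-finger parallel gripper is mounted at the origin on the work surface. World frame = base frame: x ahead of the robot, y to its left, z up, the work surface at z = 0. Lengths are in m, angles in rad, forces in N, time in s.
With the tool pointing down it reaches from about 0.425 to 0.95 m from the base axis. Payload 14.7 kg.
Tool frame: the origin (TCP) lies midway between the tips of the shut fingers; the grasp point (between the pads) lies 19 mm behind it; z points along the fingers, x is the direction in which the jaws open and shut, and the axes are right-handed (so a half turn about z gives the same grasp; the last joint's range is limited). The gripper opens to 85 mm and grips with 20 to 120 N. Pads are 22 mm wide; open, the fingers measure 114 mm over their backs; the gripper's body (76 mm by 85 mm) begins 54 mm behind the grasp point. The pads swing forward as they close: fully open they stand 13 mm farther back than shut.
Start: joints at [-1.365, 0.48, 1.596, -0, 1.065, -0.047], TCP at [0.163, -0.629, 0.231] pointing down, gripper open.
Joint ranges: [-2.75, 2.75], [-0.82, 2.05], [0.23, 2.67], [-1.56, 4.7], [0.09, 2.69], [-2.92, 2.92]. Speed limits (rad/s): [1.89, 1.89, 2.39, 3.01, 3.01, 3.01].

## Interface

Orientations are given as a rotation vector (axis times angle).
In Python, from bench import sensors, get_image, calibration, job_done gives the robot as it stands.
- The arm moves only by the tool jog_arm, never from a script. Its arguments are lists of equal length, an entry for each row: "turn": the turn, a rotation vector about the world's x, y, z in degrees, a list of three; "offset": the shift along the world's x, y, z in cm, a list of three; "claw": the opening, from 0 (shut) to 1 (fully open). In form: {"turn": [[ax, ay, az], ...], "offset": [[dx, dy, dz], ...], "claw": [claw, ...]}. A call has 1 to 10 rows; each row is the pose to reach, as a shift and turn from the pose measured when the call began; what a row does not reach only later rows make up. A row lasts 1/8 s, in which the tool goes at most 62.5 mm and 10.7 degrees, less where a joint would pass 70% of its speed; a pose out of reach is approached as far as the arm can. A call with a gripper value outside its range is refused whole. The fingers move at their own pace and stop on an object; "force" is the grip in N (left out, the last holds). Time passes only in rows, so rows that repeat a pose let the fingers close. It gives the time, the measured TCP pose, the force and the opening at its end, in the units of the state.
- sensors.get_state(): the state, without advancing time (a new reading comes with each control period).
- get_image(name): name is "scene" or "top" or "wrist"; returns the picture (384x512x3 uint8, red, green, blue); there is no depth.
- calibration(name): a dict with "intrinsics" (3x3 intrinsics, pixels), "distortion" ([k1, k2, p1, p2, k3] as OpenCV has them; the pictures are not rectified), "origin" and "rotation" of the camera in the world. Camera axes: x right, y down, z forward; pixel columns grow to the right and rows downward; lengths in m; the calibration is good to about 2 mm. A picture is of the moment at which its call begins: read the wrist's pose just before it. calibration takes no time and is no camera call; for the wrist camera it gives the pose at the moment of the call.
- job_done(): hands the job in, once; it reports no verdict.
The state is a dict: "time": time; "qpos": joint angles; "joint_velocities": joint speeds; "tau": joint torques, N m; "tool_pos": TCP position; "orientation": TCP orientation; "contact_force": force on the tool from outside, world axes, zero at the start; "wrist_torque": the same for the moment, N m; "finger_gap": finger opening in m.
Only numpy, scipy, OpenCV 4.12 (cv2) and the standard library are available. Lean on these libraries where they do the work, as an engineer would, in place of code of your own. Each camera call takes 0.05 s, during which the arm holds its last target.

## Working session

There is one attempt and no reset: what is moved stays moved. The work goes in short steps, Python scripts to look and compute and a tool call to move; the robot and the scene stay as the last step left them, time stands still between calls to the robot, and variables do not carry over. Pictures are saved under pics/ and viewed, and the job is handed in when it is done.

Besides the shell and the picture viewer there is one more tool, called by a JSON object that holds its "name" and its "arguments", one argument or row to a line. jog_arm: Moves the arm, as the interface text tells. Its arguments: {"type":"object","properties":{"turn":{"type":"array"},"offset":{"type":"array"},"claw":{"type":"array"},"force":{"type":"number"}},"required":["turn","offset","claw"]}

```bash
mkdir -p pics; ls; cat > h.py <<'E'
from bench import sensors,get_image,calibration,job_done
import numpy as np,cv2
def save(name,f):
    im=get_image(name); cv2.imwrite('pics/'+f,im[:,:,::-1]); return im
def p2w(cal,uv,z):
    K=np.array(cal['intrinsics'],float);D=np.array(cal['distortion'],float)
    n=cv2.undistortPoints(np.array(uv,float).reshape(-1,1,2),K,D).reshape(-1,2)
    R=np.array(cal['rotation']);o=np.array(cal['origin'])
    d=np.c_[n,np.ones(len(n))]@R.T
    s=(z-o[2])/d[:,2]
    return o+d*s[:,None]
def w2p(cal,P):
    K=np.array(cal['intrinsics'],float);D=np.array(cal['distortion'],float)
    R=np.array(cal['rotation']);o=np.array(cal['origin'])
    rv=cv2.Rodrigues(R.T)[0]
    return cv2.projectPoints(np.array(P,float).reshape(-1,1,3),rv,-R.T@o,K,D)[0].reshape(-1,2)
E
python3 - <<'E'
from h import *
print(sensors.get_state())
for n in ('scene','top','wrist'):
    print(n,calibration(n)); save(n,n+'0.png')
E
```

```text
pics
{'time': 0.0, 'qpos': array([-1.36459676e+00,  4.80807151e-01,  1.59688709e+00,  3.61838561e-05,
        1.06515904e+00, -4.66116120e-02]), 'joint_velocities': array([-0.00111944,  0.00013412, -0.00012328, -0.00039895, -0.00022661,
        0.00116535]), 'tau': array([ 4.48044462e-03, -9.50626945e+01, -4.30169964e+01,  4.67356367e-04,
        1.26141933e-02,  5.76072762e-05]), 'tool_pos': array([ 0.16251637, -0.62889983,  0.23068351]), 'orientation': array([-2.48309047e+00,  1.92316841e+00,  1.47472913e-03]), 'contact_force': array([-0.49586769, -0.73058049, -0.52914386]), 'wrist_torque': array([-0.03425856, -0.01021916, -0.04684852]), 'finger_gap': 0.0855816460810468}
scene {'intrinsics': array([[383.29865322,   0.        , 256.5195639 ],
       [  0.        , 383.29865322, 196.43201263],
       [  0.        ,   0.        ,   1.        ]]), 'distortion': array([-0.02253201,  0.        ,  0.        ,  0.        ,  0.        ]), 'origin': array([ 1.07227654, -0.71710694,  0.64659019]), 'rotation': array([-2.07697563, -0.67002111,  0.36314522])}
top {'intrinsics': array([[367.93799406,   0.        , 256.38168272],
       [  0.        , 367.93799406, 190.91630616],
       [  0.        ,   0.        ,   1.        ]]), 'distortion': array([-0.12278203,  0.        ,  0.        ,  0.        ,  0.        ]), 'origin': array([0.4859763 , 0.00983419, 0.93835008]), 'rotation': array([-2.1734416 ,  2.23231721, -0.07839025])}
wrist {'intrinsics': array([[276.94016038,   0.        , 258.93205332],
       [  0.        , 276.94016038, 193.31227011],
       [  0.        ,   0.        ,   1.        ]]), 'distortion': array([0.00374328, 0.        , 0.        , 0.        , 0.        ]), 'origin': array([ 0.22484504, -0.61232576,  0.37389394]), 'rotation': array([ 2.31267864, -1.78965355, -0.24065499])}
```

Rotation is a rotation vector; fix the helper.

```bash
sed -i "s/R=np.array(cal\['rotation'\])/R=cv2.Rodrigues(np.array(cal['rotation'],float))[0]/" h.py
python3 - <<'E'
import cv2
a=cv2.imread('pics/top0.png'); cv2.imwrite('pics/top0x.png',cv2.resize(a,(800,600),interpolation=cv2.INTER_CUBIC))
E
```

```text
(no output)
```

View pics/top0x.png

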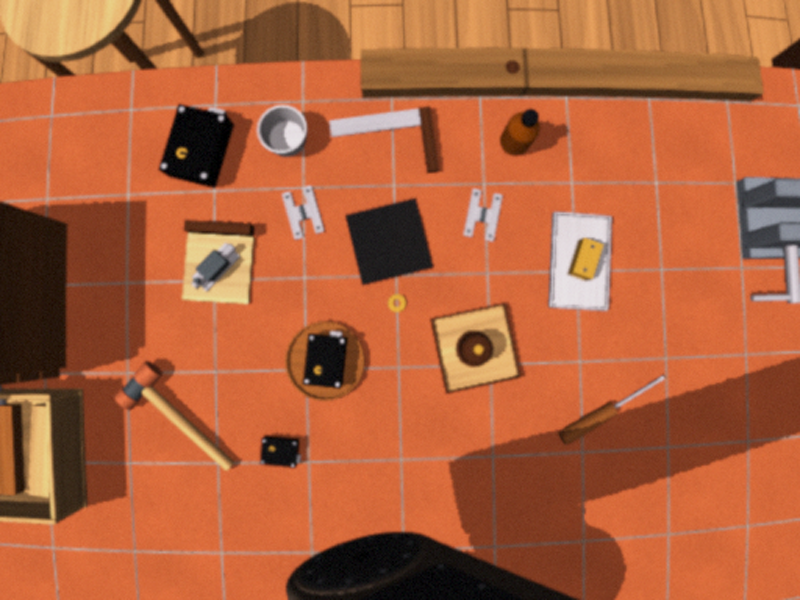

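View pics/scene0.png

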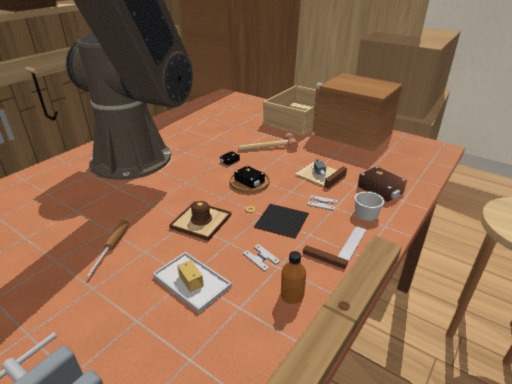

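The top view (800x600 pixels) shows three locks: large at (196,146), middle in the dish at (325,360) and small at (280,451). The knob is in the square tray (477,349), the bolt on the hook (215,265), the keep in the long tray (587,258) and the mat at (390,241). The scene is two swaps. I'll enlarge crops to measure.

```bash
python3 - <<'E'
import cv2,numpy as np
a=cv2.imread('pics/top0.png')
def crop(u,v,w=64,h=48,s=6):
    c=cv2.resize(a[v-h//2:v+h//2,u-w//2:u+w//2],None,fx=s,fy=s,interpolation=cv2.INTER_CUBIC)
    for i in range(0,w,10):
        cv2.putText(c,str(u-w//2+i),(i*s,8),0,.3,(255,255,255),1); cv2.line(c,(i*s,10),(i*s,16),(255,255,255),1)
    for i in range(0,h,10):
        cv2.putText(c,str(v-h//2+i),(0,i*s+4),0,.3,(255,255,255),1)
        cv2.line(c,(20,i*s),(26,i*s),(255,255,255),1)
    return c
L=[(208,232),(305,222),(138,168),(376,166)]
C=[crop(*p,66,60,6) for p in L]
cv2.imwrite('pics/c1.png',np.vstack([np.hstack(C[:2]),np.hstack(C[2:])])[:, :])
C=[crop(250,155,66,60,6),crop(126,94,66,60,6),crop(180,288,66,60,6),crop(208,232,66,60,6)]
cv2.imwrite('pics/c2.png',np.vstack([np.hstack(C[:2]),np.hstack(C[2:])]))
E
python3 -c "
import cv2
for f in ('c1','c2'):
    a=cv2.imread('pics/%s.png'%f);print(a.shape)
    cv2.imwrite('pics/%s.png'%f,cv2.resize(a,(660,600)))"
```

```text
(720, 792, 3)
(720, 792, 3)
```

View pics/c1.png

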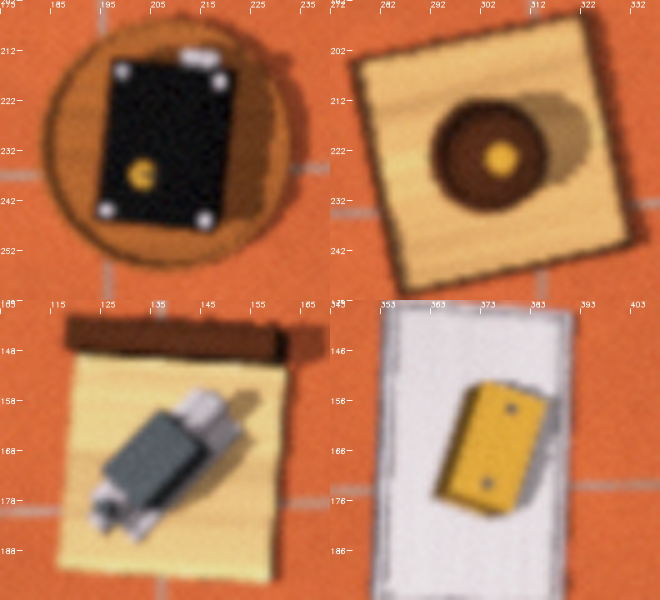

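View pics/c2.png

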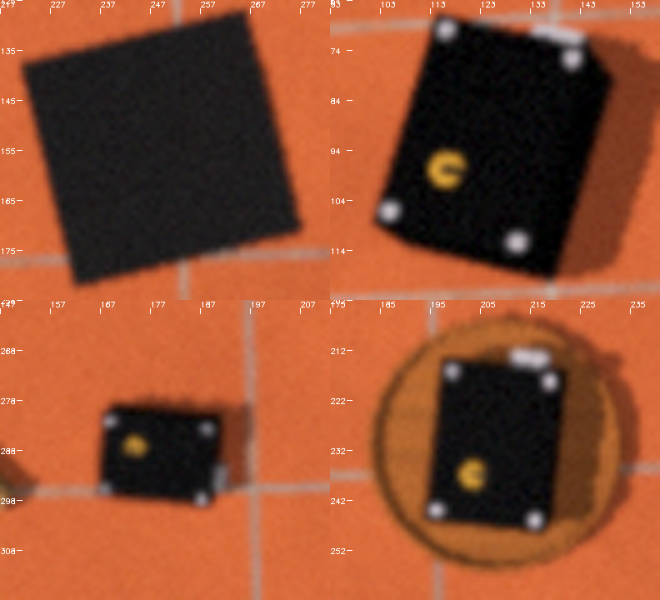

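```bash
python3 - <<'E'
import cv2,numpy as np
a=cv2.imread('pics/top0.png')
c=cv2.resize(a[126:206,336:406],None,fx=7,fy=7,interpolation=cv2.INTER_CUBIC);cv2.imwrite('pics/c3.png',c)
E
```

```text
(no output)
```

View pics/c3.png

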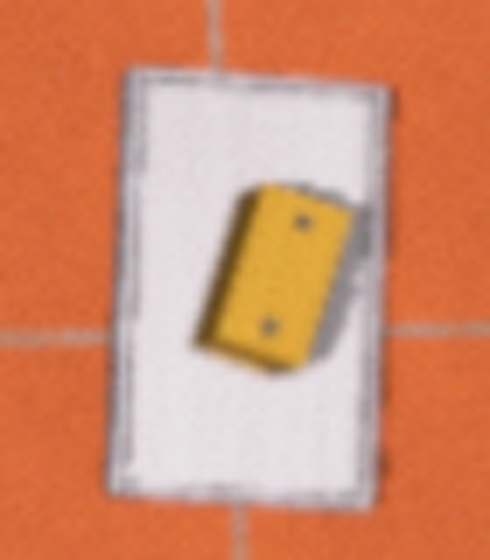

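```bash
cat > m.py <<'E'
from h import *
cal=calibration('top')
def q(name,o,s,pts,z):
    uv=np.array(o)+np.array(pts,float)/s-0.5+0.5/s
    P=p2w(cal,uv,z)[:,:2]
    c=P.mean(0); print(name,'c',c.round(4),end=' ')
    if len(P)==4:
        e=np.roll(P,-1,0)-P; print('len',(np.linalg.norm(e,axis=1)*1000).round(1),'ang',np.degrees(np.arctan2(e[:,1],e[:,0])).round(1),end='')
    print()
q('lock',(175,202),5,[(112,60),(236,68),(220,232),(95,218)],.040)
q('knobdot',(272,192),5,[(171,158)],.058)
q('knobdisc',(272,192),5,[(160,155)],.05)
q('sq',(272,192),5,[(24,60),(252,12),(302,240),(72,292)],.014)
q('dish',(175,202),5,[(42,142),(292,142),(167,16),(167,268)],.014)
q('bolt',(105,138),5,[(160,112),(208,140),(152,212),(102,172)],.040)
q('hook',(105,138),5,[(75,52),(287,65),(272,280),(58,268)],.008)
q('keep',(336,126),7,[(258,182),(356,208),(304,368),(212,340)],.042)
q('long',(336,126),7,[(128,68),(390,88),(374,508),(108,492)],.014)
q('mat',(217,125),5,[(22,65),(246,10),(302,232),(76,285)],.004)
q('big',(93,64),5,[(110,20),(282,80),(222,275),(46,225)],.05)
q('small',(147,258),5,[(105,108),(220,115),(212,205),(100,190)],.025)
s=sensors.get_state();R=cv2.Rodrigues(s['orientation'])[0];print(R.round(2))
E
python3 m.py
```

```text
lock c [0.4403 0.1142] len [60.7 80.1 61.3 77.3] ang [-95.1 173.   82.3  -7.5]
knobdot c [ 0.4521 -0.123 ] 
knobdisc c [ 0.4534 -0.1189] 
sq c [ 0.4541 -0.1257] len [118.4 118.  119.5 118.9] ang [ -79.7 -169.4  100.7   10.1]
dish c [0.4402 0.1166] len [125.6  89.1 126.2  89. ] ang [-91.4  43.4 178.6  43.6]
bolt c [0.5948 0.2902] len [28.3 45.  32.6 41.4] ang [-121.3  140.8   50.8  -45.5]
hook c [0.5949 0.2915] len [111.7 110.4 111.9 111.9] ang [-95.4 175.4  85.4  -4.7]
keep c [ 0.5911 -0.3074] len [37.2 61.3 35.  59.7] ang [-105.5  158.7   72.1  -19.3]
long c [ 0.5897 -0.3052] len [100.1 156.6 100.3 156.6] ang [-95.  174.7  85.1  -5.4]
mat c [0.6305 0.009 ] len [118.8 118.6 118.5 116.9] ang [ -77.4 -167.7  101.8   12.5]
big c [0.786  0.3142] len [ 96.6 103.3  95.4 110.1] ang [-112.   163.4   72.   -16.2]
small c [0.2974 0.1926] len [57.5 45.  56.4 41. ] ang [-94.5 173.2  81.5  -5.3]
[[ 0.25 -0.97 -0.  ]
 [-0.97 -0.25  0.  ]
 [-0.   -0.   -1.  ]]
```

Sizes check out: the middle lock measures 61 x 80 mm, the large one is about 100 mm long and the small one 57 mm. The lock in the dish is therefore the right one. First I'll move by a waypoint outside the inner reach limit.

{"name": "jog_arm", "arguments": {
  "turn": [
    [0,0,80],
    [0,0,80],
    [0,0,80],
    [0,0,80],
    [0,0,80],
    [0,0,80],
    [0,0,80],
    [0,0,80],
    [0,0,80],
    [0,0,80]
  ],
  "offset": [
    [34,38,-5],
    [34,38,-5],
    [34,38,-5],
    [34,38,-5],
    [34,38,-5],
    [34,38,-5],
    [34,38,-5],
    [34,38,-5],
    [34,38,-5],
    [34,38,-5]
  ],
  "claw": [1,1,1,1,1,1,1,1,1,1],
  "force": 40
}}

```text
time: 1.4
tool_pos: [0.5026, -0.2485, 0.1806]
orientation: [-3.139, -0.125, 0.002]
contact_force: [0.6, -0.0, -0.4]
finger_gap: 0.085
```

{"name": "jog_arm", "arguments": {
  "turn": [
    [0,0,78.4],
    [0,0,78.4],
    [0,0,78.4],
    [0,0,78.4],
    [0,0,78.4],
    [0,0,78.4],
    [0,0,78.4],
    [0,0,78.4],
    [0,0,78.4],
    [0,0,78.4]
  ],
  "offset": [
    [-6.2,36.3,-5],
    [-6.2,36.3,-5],
    [-6.2,36.3,-5],
    [-6.2,36.3,-5],
    [-6.2,36.3,-5],
    [-6.2,36.3,-5],
    [-6.2,36.3,-5],
    [-6.2,36.3,-5],
    [-6.2,36.3,-5],
    [-6.2,36.3,-5]
  ],
  "claw": [1,1,1,1,1,1,1,1,1,1]
}}

```text
time: 2.65
tool_pos: [0.4408, 0.1135, 0.1307]
orientation: [2.357, 2.076, -0.002]
contact_force: [-0.4, 0.2, 0.1]
finger_gap: 0.0856
```

```bash
python3 - <<'E'
from h import *
s=sensors.get_state();print(s['tool_pos'],s['orientation'],s['qpos'])
c=calibration('wrist');print(c['origin'])
save('wrist','w1.png')
print(w2p(c,[[.4403,.1142,.04]]))
E
```

```text
[0.44083222 0.11352798 0.13072175] [ 2.35655415e+00  2.07604809e+00 -1.73186833e-03] [ 0.18660688  0.36102835  2.12976368 -0.00234635  0.65124037 -1.2559266 ]
[0.37398981 0.12235889 0.27385625]
[[259.35416037 197.58730171]]
```

View pics/w1.png

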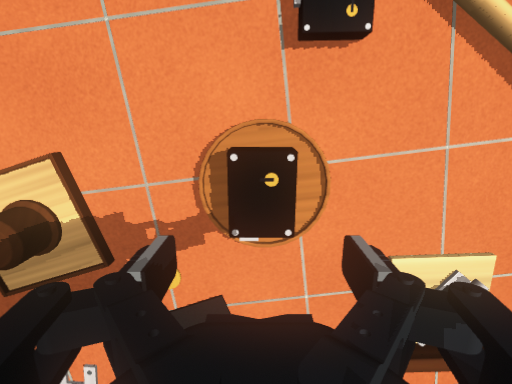

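The wrist view shows the middle lock at (263,193), square to the jaws, close to the predicted (259,198). That is within 4 mm and the grasp will centre it. I'm going down.

{"name": "jog_arm", "arguments": {
  "turn": [
    [0,0,0],
    [0,0,0],
    [0,0,0],
    [0,0,0],
    [0,0,0],
    [0,0,0],
    [0,0,0],
    [0,0,0],
    [0,0,0],
    [0,0,0]
  ],
  "offset": [
    [-0.2,0.2,-4],
    [-0.2,0.2,-8],
    [-0.2,0.2,-10.5],
    [-0.2,0.2,-11.7],
    [-0.2,0.2,-11.7],
    [-0.2,0.2,-11.7],
    [-0.2,0.2,-11.7],
    [-0.2,0.2,-11.7],
    [-0.2,0.2,-11.7],
    [-0.2,0.2,-11.7]
  ],
  "claw": [1,1,1,1,1,0.6,0.5,0.5,0.5,0.5],
  "force": 40
}}

```text
time: 3.95
tool_pos: [0.4395, 0.1158, 0.0147]
orientation: [2.356, 2.076, 0.001]
contact_force: [-1.3, 0.4, 7.2]
finger_gap: 0.0593
```

{"name": "jog_arm", "arguments": {
  "turn": [
    [0,0,0],
    [0,0,0],
    [0,0,0],
    [0,0,0],
    [0,0,0],
    [0,0,0],
    [0,0,0]
  ],
  "offset": [
    [0,0,0],
    [0,0,1],
    [0,0,3],
    [0,0,6],
    [0,0,9],
    [0,0,9],
    [0,0,9]
  ],
  "claw": [0.5,0.5,0.5,0.5,0.5,0.5,0.5],
  "force": 60
}}

```text
time: 4.82
tool_pos: [0.4391, 0.1158, 0.1045]
orientation: [2.356, 2.076, 0.001]
contact_force: [-0.2, 0.1, -6.5]
finger_gap: 0.0588
```

```bash
python3 - <<'E'
from h import *
save('scene','s1.png')
E
```

```text
(no output)
```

View pics/s1.png

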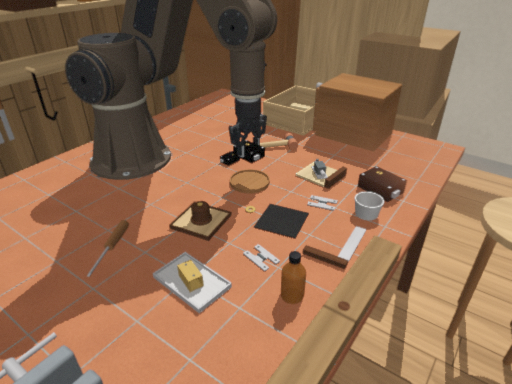

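The dish is empty and the lock is in the gripper at 6.5 N, which is its weight. Next it goes to the mat.

{"name": "jog_arm", "arguments": {
  "turn": [
    [0,0,8],
    [0,0,17],
    [0,0,17],
    [0,0,17],
    [0,0,17],
    [0,0,17],
    [0,0,17],
    [0,0,17],
    [0,0,17],
    [0,0,17]
  ],
  "offset": [
    [4.8,-2.7,0],
    [9.6,-5.4,0],
    [14.4,-8,0],
    [19.1,-10.7,-1],
    [19.1,-10.7,-5],
    [19.1,-10.7,-8],
    [19.1,-10.7,-9],
    [19.1,-10.7,-9.3],
    [19.1,-10.7,-9.3],
    [19.1,-10.7,-9.3]
  ],
  "claw": [0.5,0.5,0.5,0.5,0.5,0.5,0.5,0.5,0.5,0.5]
}}

```text
time: 6.12
tool_pos: [0.6301, 0.0088, 0.0112]
orientation: [2.023, 2.401, -0.0]
contact_force: [1.3, -0.1, -6.7]
finger_gap: 0.0588
```

{"name": "jog_arm", "arguments": {
  "turn": [
    [0,0,0],
    [0,0,0],
    [0,0,0],
    [0,0,0],
    [0,0,0],
    [0,0,0],
    [0,0,0],
    [0,0,0],
    [0,0,0],
    [0,0,0]
  ],
  "offset": [
    [0,0,-0.1],
    [0,0,-0.1],
    [0,0,-0.1],
    [0,0,-0.1],
    [0,0,-0.1],
    [0,0,2],
    [0,0,6],
    [0,0,10],
    [0,0,10],
    [0,0,10]
  ],
  "claw": [0.5,0.8,0.9,1,1,1,1,1,1,1]
}}

```text
time: 7.38
tool_pos: [0.6301, 0.0088, 0.112]
orientation: [2.022, 2.401, 0.001]
contact_force: [-0.5, -0.6, -0.6]
finger_gap: 0.085
```

```bash
python3 - <<'E'
from h import *
c=calibration('wrist'); save('wrist','w2.png')
print(w2p(c,[[.63,.009,.036]]))
for n in ('mat',[.4521,-.123,.058],[.4534,-.1189,.058]):
    pass
E
```

```text
[[258.23868812 202.77025285]]
```

View pics/w2.png

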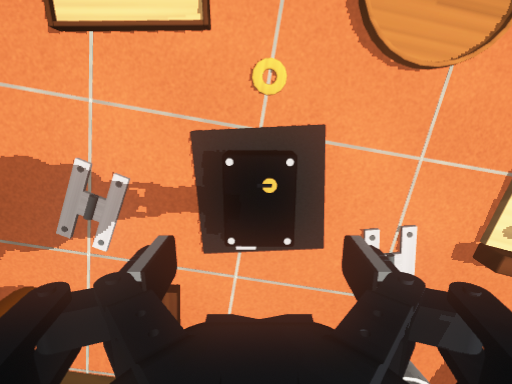

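The lock sits flat on the mat at (260,198), close to the expected (258,203). Next is the knob.

{"name": "jog_arm", "arguments": {
  "turn": [
    [0,0,0],
    [0,0,0],
    [0,0,0],
    [0,0,0],
    [0,0,0],
    [0,0,0],
    [0,0,0]
  ],
  "offset": [
    [-4.5,-3.3,1],
    [-9,-6.6,2],
    [-13.5,-10,2],
    [-17.8,-13.1,2],
    [-17.8,-13.1,2],
    [-17.8,-13.1,2],
    [-17.8,-13.1,2]
  ],
  "claw": [1,1,1,1,1,1,1]
}}

```text
time: 8.3
tool_pos: [0.4524, -0.1217, 0.1309]
orientation: [2.022, 2.403, -0.001]
contact_force: [-0.9, 0.0, -0.4]
finger_gap: 0.0854
```

```bash
python3 - <<'E'
from h import *
c=calibration('wrist'); save('wrist','w3.png')
s=sensors.get_state();print(s['tool_pos'])
print(w2p(c,[[.452,-.122,.058],[.452,-.122,.05]]))
import json;json.dump({k:np.array(v).tolist() for k,v in c.items()},open('w3.json','w'))
E
```

```text
[ 0.4523451  -0.12170491  0.13091919]
[[257.76123977 203.52125221]
 [257.79942737 200.71330927]]
```

View pics/w3.png

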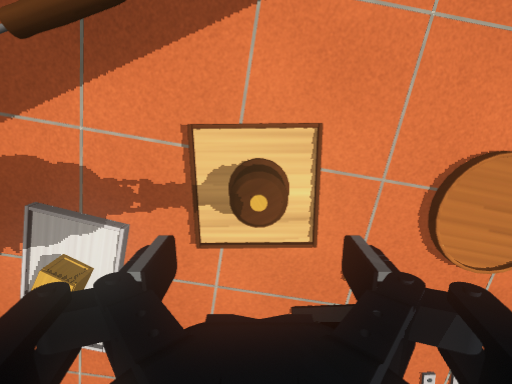

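The brass dot at (259,203) matches the prediction of (258,204), so I'll grasp.

{"name": "jog_arm", "arguments": {
  "turn": [
    [0,0,0],
    [0,0,0],
    [0,0,0],
    [0,0,0],
    [0,0,0],
    [0,0,0],
    [0,0,0],
    [0,0,0],
    [0,0,0],
    [0,0,0]
  ],
  "offset": [
    [0,0,-4],
    [0,0,-8],
    [0,0,-10.5],
    [0,0,-11.6],
    [0,0,-11.6],
    [0,0,-11.6],
    [0,0,-11.6],
    [0,0,-11.6],
    [0,0,-11.6],
    [0,0,-11.6]
  ],
  "claw": [1,1,1,1,0.8,0.5,0.4,0.4,0.4,0.4],
  "force": 40
}}

```text
time: 9.6
tool_pos: [0.4531, -0.1218, 0.016]
orientation: [2.021, 2.402, 0.001]
contact_force: [0.7, 2.7, 8.8]
finger_gap: 0.0484
```

{"name": "jog_arm", "arguments": {
  "turn": [
    [0,0,0],
    [0,0,0],
    [0,0,0],
    [0,0,0],
    [0,0,0],
    [0,0,0]
  ],
  "offset": [
    [0,0,0],
    [0,0,1],
    [0,0,4],
    [0,0,8],
    [0,0,8],
    [0,0,8]
  ],
  "claw": [0.4,0.4,0.4,0.4,0.4,0.4]
}}

```text
time: 10.35
tool_pos: [0.4529, -0.1218, 0.096]
orientation: [2.021, 2.401, 0.001]
contact_force: [-0.6, -0.0, -3.6]
finger_gap: 0.0488
```

{"name": "jog_arm", "arguments": {
  "turn": [
    [0,0,0],
    [0,0,0],
    [0,0,0],
    [0,0,0],
    [0,0,0],
    [0,0,0],
    [0,0,0]
  ],
  "offset": [
    [-0.3,6,1],
    [-0.6,12,1],
    [-0.9,18,1],
    [-1.3,23.8,1],
    [-1.3,23.8,1],
    [-1.3,23.8,1],
    [-1.3,23.8,1]
  ],
  "claw": [0.4,0.4,0.4,0.4,0.4,0.4,0.4]
}}

```text
time: 11.22
tool_pos: [0.4397, 0.1151, 0.1056]
orientation: [2.023, 2.4, -0.0]
contact_force: [0.1, 0.2, -3.1]
finger_gap: 0.0486
```

```bash
python3 - <<'E'
from h import *
c=calibration('wrist'); save('wrist','w4.png')
s=sensors.get_state();print(s['tool_pos'])
print(w2p(c,[[.4402,.1166,.014],[.4402,.1166,.12]]))
E
```

```text
[0.4398383  0.11502382 0.10571975]
[[259.76794834 198.41709691]
 [260.1474451  256.164782  ]]
```

View pics/w4.png

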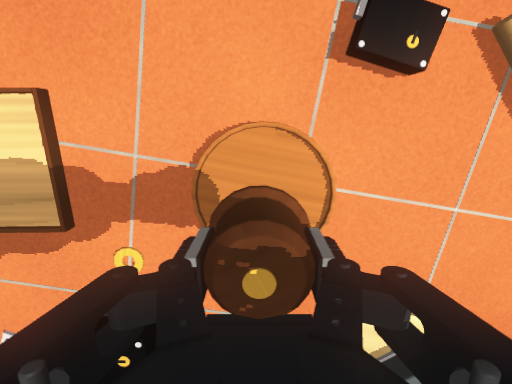

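The knob is held upright and the dish centre is near (264,191), slightly off the prediction. I'll shift 3 mm in -x and 3 mm in +y, then lower.

{"name": "jog_arm", "arguments": {
  "turn": [
    [0,0,0],
    [0,0,0],
    [0,0,0],
    [0,0,0],
    [0,0,0],
    [0,0,0]
  ],
  "offset": [
    [-0.2,0.3,-3],
    [-0.2,0.3,-6],
    [-0.2,0.3,-8],
    [-0.2,0.3,-8.8],
    [-0.2,0.3,-8.9],
    [-0.2,0.3,-8.95]
  ],
  "claw": [0.4,0.4,0.4,0.4,0.4,0.4]
}}

```text
time: 12.02
tool_pos: [0.4383, 0.1178, 0.0168]
orientation: [2.024, 2.399, 0.001]
contact_force: [0.2, 0.4, -1.5]
finger_gap: 0.0484
```

{"name": "jog_arm", "arguments": {
  "turn": [
    [0,0,0],
    [0,0,0],
    [0,0,0],
    [0,0,0],
    [0,0,0],
    [0,0,0],
    [0,0,0],
    [0,0,0],
    [0,0,0],
    [0,0,0]
  ],
  "offset": [
    [0,0,-0.1],
    [0,0,-0.1],
    [0,0,-0.1],
    [0,0,-0.1],
    [0,0,-0.1],
    [0,0,2],
    [0,0,6],
    [0,0,11],
    [0,0,11],
    [0,0,11]
  ],
  "claw": [0.4,0.7,0.8,1,1,1,1,1,1,1]
}}

```text
time: 13.28
tool_pos: [0.4382, 0.1179, 0.1268]
orientation: [2.023, 2.399, 0.001]
contact_force: [-1.3, -0.6, -0.3]
finger_gap: 0.0849
```

```bash
python3 - <<'E'
from h import *
c=calibration('wrist'); save('wrist','w5.png')
s=sensors.get_state();print(s['tool_pos'])
print(w2p(c,[[.4383,.1178,.014],[.4383,.1178,.058]]))
E
```

```text
[0.43781107 0.11773684 0.12620571]
[[258.19138495 191.37996038]
 [257.99396251 205.44415901]]
```

View pics/w5.png

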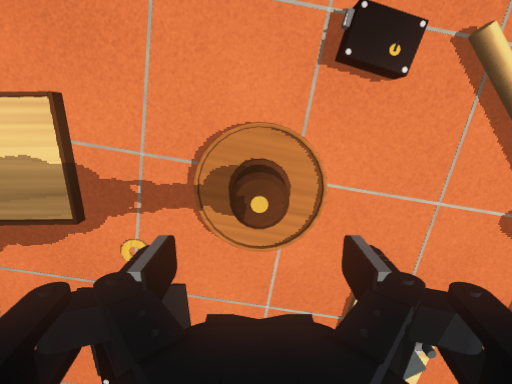

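The knob is upright in the dish, dish centre (260,187), knob within about 4 mm. Now the lock goes from the mat to the square tray.

{"name": "jog_arm", "arguments": {
  "turn": [
    [0,0,0],
    [0,0,0],
    [0,0,0],
    [0,0,0],
    [0,0,0],
    [0,0,0],
    [0,0,0]
  ],
  "offset": [
    [4.8,-2.7,0],
    [9.6,-5.4,0],
    [14.4,-8.2,0],
    [19.1,-10.9,-1],
    [19.1,-10.9,-4],
    [19.1,-10.9,-6],
    [19.1,-10.9,-6]
  ],
  "claw": [1,1,1,1,1,1,1]
}}

```text
time: 14.2
tool_pos: [0.6267, 0.0087, 0.0632]
orientation: [-2.025, -2.4, 0.006]
contact_force: [-0.6, -0.1, 0.0]
finger_gap: 0.0855
```

{"name": "jog_arm", "arguments": {
  "turn": [
    [0,0,0],
    [0,0,0],
    [0,0,0],
    [0,0,0],
    [0,0,0],
    [0,0,0],
    [0,0,0],
    [0,0,0],
    [0,0,0],
    [0,0,0]
  ],
  "offset": [
    [0,0,-3],
    [0,0,-5],
    [0,0,-5.6],
    [0,0,-5.6],
    [0,0,-5.6],
    [0,0,-5.6],
    [0,0,-5.6],
    [0,0,-5.6],
    [0,0,2],
    [0,0,5]
  ],
  "claw": [1,1,1,0.7,0.5,0.5,0.5,0.5,0.5,0.5],
  "force": 60
}}

```text
time: 15.45
tool_pos: [0.6268, 0.0087, 0.1151]
orientation: [-2.025, -2.4, 0.005]
contact_force: [2.0, -0.2, -6.6]
finger_gap: 0.0591
```

{"name": "jog_arm", "arguments": {
  "turn": [
    [0,0,0],
    [0,0,0],
    [0,0,0],
    [0,0,0],
    [0,0,0],
    [0,0,0],
    [0,0,0],
    [0,0,0],
    [0,0,0],
    [0,0,0]
  ],
  "offset": [
    [-4.4,-3.4,0],
    [-8.8,-6.8,0],
    [-13.2,-10.2,0],
    [-17.4,-13.4,0],
    [-17.4,-13.4,-3],
    [-17.4,-13.4,-6],
    [-17.4,-13.4,-8.5],
    [-17.4,-13.4,-9.8],
    [-17.4,-13.4,-10.1],
    [-17.4,-13.4,-10.1]
  ],
  "claw": [0.5,0.5,0.5,0.5,0.5,0.5,0.5,0.5,0.5,0.5]
}}

```text
time: 16.7
tool_pos: [0.4532, -0.1253, 0.0146]
orientation: [-2.025, -2.401, 0.005]
contact_force: [0.8, -0.7, -7.4]
finger_gap: 0.0589
```

{"name": "jog_arm", "arguments": {
  "turn": [
    [0,0,0],
    [0,0,0],
    [0,0,0]
  ],
  "offset": [
    [0,0,-0.2],
    [0,0,-0.3],
    [0,0,-0.3]
  ],
  "claw": [0.5,0.5,0.5]
}}

```text
time: 17.08
tool_pos: [0.4537, -0.1255, 0.0123]
orientation: [2.025, 2.401, -0.004]
contact_force: [-1.4, 0.4, 5.5]
finger_gap: 0.0589
```

Contact (+5.5 N), so I'll release.

{"name": "jog_arm", "arguments": {
  "turn": [
    [0,0,0],
    [0,0,0],
    [0,0,0],
    [0,0,0],
    [0,0,0],
    [0,0,0],
    [0,0,0],
    [0,0,0],
    [0,0,0]
  ],
  "offset": [
    [0,0,0],
    [0,0,0],
    [0,0,0],
    [0,0,0],
    [0,0,2],
    [0,0,6],
    [0,0,11],
    [0,0,11],
    [0,0,11]
  ],
  "claw": [0.7,0.8,1,1,1,1,1,1,1]
}}

```text
time: 18.2
tool_pos: [0.4536, -0.1254, 0.1223]
orientation: [2.025, 2.4, -0.004]
contact_force: [-0.1, 0.4, -0.3]
finger_gap: 0.0854
```

```bash
python3 - <<'E'
from h import *
c=calibration('wrist'); save('wrist','w6.png')
s=sensors.get_state();print(s['tool_pos'])
print(w2p(c,[[.4541,-.1257,.014],[.4541,-.1257,.04]]))
E
```

```text
[ 0.453161   -0.12530582  0.12170693]
[[257.856594   193.50031911]
 [257.70912699 201.44665825]]
```

View pics/w6.png

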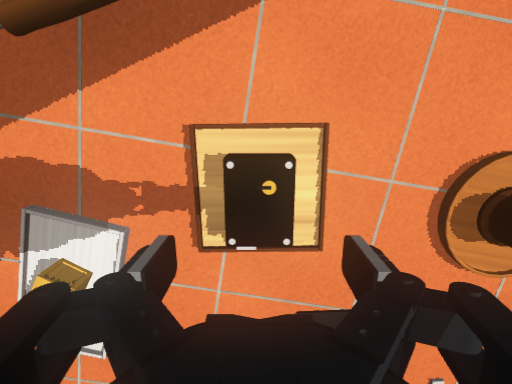

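The lock sits in the square tray, about 4 mm off the middle, at (260,200). Next is the keep.

{"name": "jog_arm", "arguments": {
  "turn": [
    [0,0,-10],
    [0,0,-20],
    [0,0,-28],
    [0,0,-28],
    [0,0,-28],
    [0,0,-28],
    [0,0,-28]
  ],
  "offset": [
    [3.4,-4.5,0],
    [6.8,-9,0],
    [10.2,-13.5,0],
    [13.7,-18.2,0],
    [13.7,-18.2,0],
    [13.7,-18.2,0],
    [13.7,-18.2,0]
  ],
  "claw": [1,1,1,1,1,1,1]
}}

```text
time: 19.12
tool_pos: [0.5892, -0.3061, 0.1209]
orientation: [-2.544, -1.839, 0.005]
contact_force: [-0.1, -0.3, 0.2]
finger_gap: 0.0856
```

```bash
python3 - <<'E'
from h import *
c=calibration('wrist'); save('wrist','w7.png')
s=sensors.get_state();print(s['tool_pos'])
print(w2p(c,[[.5911,-.3074,.042],[.5897,-.3052,.014]]))
E
```

```text
[ 0.58945625 -0.30624059  0.12126494]
[[258.29544439 205.10014066]
 [260.13799784 194.159393  ]]
```

View pics/w7.png

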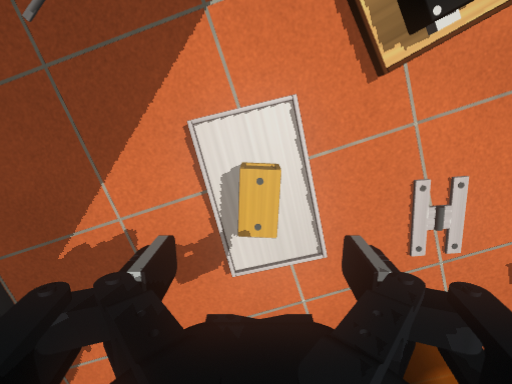

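The keep is at (259,204) against a prediction of (258,205). I'll grasp it.

{"name": "jog_arm", "arguments": {
  "turn": [
    [0,0,0],
    [0,0,0],
    [0,0,0],
    [0,0,0],
    [0,0,0],
    [0,0,0],
    [0,0,0],
    [0,0,0],
    [0,0,0],
    [0,0,0]
  ],
  "offset": [
    [0.1,-0.1,-4],
    [0.1,-0.1,-8],
    [0.1,-0.1,-10],
    [0.1,-0.1,-10.5],
    [0.1,-0.1,-10.6],
    [0.1,-0.1,-10.6],
    [0.1,-0.1,-10.6],
    [0.1,-0.1,-10.6],
    [0.1,-0.1,-10.6],
    [0.1,-0.1,-10.6]
  ],
  "claw": [1,1,1,0.8,0.5,0.3,0.2,0.2,0.2,0.2],
  "force": 40
}}

```text
time: 20.42
tool_pos: [0.5912, -0.3076, 0.0167]
orientation: [-2.546, -1.84, 0.004]
contact_force: [-0.2, 0.6, 8.0]
finger_gap: 0.0339
```

{"name": "jog_arm", "arguments": {
  "turn": [
    [0,0,0],
    [0,0,0],
    [0,0,0],
    [0,0,0],
    [0,0,0],
    [0,0,0]
  ],
  "offset": [
    [0,0,0],
    [0,0,1],
    [0,0,4],
    [0,0,8],
    [0,0,8],
    [0,0,8]
  ],
  "claw": [0.2,0.2,0.2,0.2,0.2,0.2]
}}

```text
time: 21.18
tool_pos: [0.591, -0.3075, 0.0968]
orientation: [-2.546, -1.84, 0.004]
contact_force: [-0.6, 0.2, -2.7]
finger_gap: 0.0336
```

{"name": "jog_arm", "arguments": {
  "turn": [
    [0,0,7],
    [0,0,13.5],
    [0,0,13.5],
    [0,0,13.5],
    [0,0,13.5],
    [0,0,13.5],
    [0,0,13.5],
    [0,0,13.5],
    [0,0,13.5],
    [0,0,13.5]
  ],
  "offset": [
    [0.8,6,0],
    [1.6,12,0],
    [2.4,18,0],
    [3.2,24,0],
    [4,31.7,0],
    [4,31.7,-3],
    [4,31.7,-6],
    [4,31.7,-7.8],
    [4,31.7,-8.3],
    [4,31.7,-8.3]
  ],
  "claw": [0.2,0.2,0.2,0.2,0.2,0.2,0.2,0.2,0.2,0.2]
}}

```text
time: 22.42
tool_pos: [0.6309, 0.009, 0.0138]
orientation: [-2.313, -2.126, 0.004]
contact_force: [0.8, 0.7, -2.0]
finger_gap: 0.0338
```

{"name": "jog_arm", "arguments": {
  "turn": [
    [0,0,0],
    [0,0,0],
    [0,0,0]
  ],
  "offset": [
    [0,0,-0.1],
    [0,0,-0.1],
    [0,0,-0.1]
  ],
  "claw": [0.2,0.2,0.2]
}}

```text
time: 22.8
tool_pos: [0.6311, 0.0089, 0.0131]
orientation: [-2.313, -2.126, 0.004]
contact_force: [0.3, 0.8, -2.6]
finger_gap: 0.0337
```

Lower another millimetre and release.

{"name": "jog_arm", "arguments": {
  "turn": [
    [0,0,0],
    [0,0,0],
    [0,0,0],
    [0,0,0],
    [0,0,0],
    [0,0,0],
    [0,0,0],
    [0,0,0],
    [0,0,0],
    [0,0,0]
  ],
  "offset": [
    [0,0,-0.1],
    [0,0,-0.1],
    [0,0,-0.1],
    [0,0,-0.1],
    [0,0,-0.1],
    [0,0,2],
    [0,0,6],
    [0,0,11],
    [0,0,11],
    [0,0,11]
  ],
  "claw": [0.2,0.5,0.7,0.7,0.7,0.7,0.7,0.7,0.7,0.7]
}}

```text
time: 24.05
tool_pos: [0.6311, 0.0089, 0.1239]
orientation: [2.313, 2.126, -0.003]
contact_force: [-1.0, 0.0, -0.8]
finger_gap: 0.0596
```

```bash
python3 - <<'E'
from h import *
c=calibration('wrist'); save('wrist','w8.png')
s=sensors.get_state();print(s['tool_pos'])
print(w2p(c,[[.6311,.009,.038]]))
E
```

```text
[0.63063405 0.0089256  0.12303775]
[[258.69252538 199.81711009]]
```

View pics/w8.png

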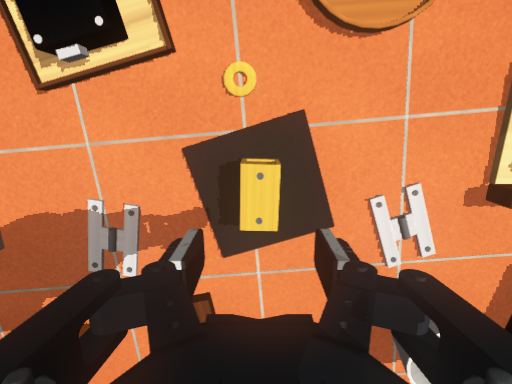

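The keep is on the mat at (260,197). Next is the bolt.

{"name": "jog_arm", "arguments": {
  "turn": [
    [0,0,-10],
    [0,0,-20],
    [0,0,-30],
    [0,0,-35],
    [0,0,-35],
    [0,0,-35],
    [0,0,-35],
    [0,0,-35]
  ],
  "offset": [
    [-0.7,5.6,1],
    [-1.4,11.2,1],
    [-2.1,17,1],
    [-2.8,22.6,1],
    [-3.6,28.1,0],
    [-3.6,28.1,0],
    [-3.6,28.1,0],
    [-3.6,28.1,0]
  ],
  "claw": [0.7,0.7,0.7,0.7,0.7,0.7,0.7,0.7]
}}

```text
time: 25.1
tool_pos: [0.5947, 0.2887, 0.1227]
orientation: [-2.845, -1.33, 0.005]
contact_force: [0.4, 0.8, 0.4]
finger_gap: 0.06
```

```bash
python3 - <<'E'
from h import *
c=calibration('wrist'); save('wrist','w9.png')
s=sensors.get_state();print(s['tool_pos'])
print(w2p(c,[[.5948,.2902,.04],[.5949,.2915,.008]]))
E
```

```text
[0.59484753 0.28864479 0.12290521]
[[261.37287495 199.94027751]
 [262.2699456  189.84913762]]
```

View pics/w9.png

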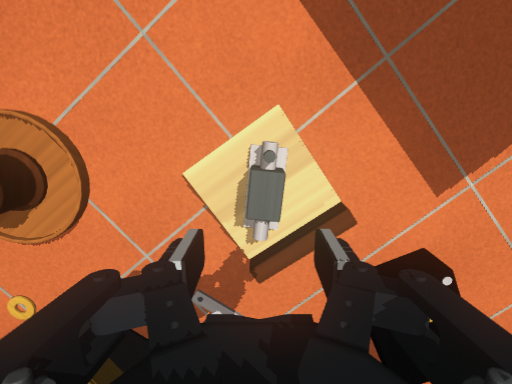

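The bolt housing is at (265,195), leaning about 5° clockwise. I'll turn -5° and narrow the jaws to stay clear of the cleat.

{"name": "jog_arm", "arguments": {
  "turn": [
    [0,0,-5],
    [0,0,-5],
    [0,0,-5],
    [0,0,-5],
    [0,0,-5],
    [0,0,-5],
    [0,0,-5],
    [0,0,-5],
    [0,0,-5],
    [0,0,-5]
  ],
  "offset": [
    [0.1,0.2,-1],
    [0.1,0.2,-5],
    [0.1,0.2,-9],
    [0.1,0.2,-10.3],
    [0.1,0.2,-10.6],
    [0.1,0.2,-10.6],
    [0.1,0.2,-10.6],
    [0.1,0.2,-10.6],
    [0.1,0.2,-10.6],
    [0.1,0.2,-10.6]
  ],
  "claw": [0.6,0.58,0.58,0.58,0.58,0.35,0.2,0.2,0.2,0.2],
  "force": 40
}}

```text
time: 26.4
tool_pos: [0.5969, 0.2909, 0.0185]
orientation: [-2.9, -1.204, 0.001]
contact_force: [-0.4, -1.6, 8.0]
finger_gap: 0.0291
```

{"name": "jog_arm", "arguments": {
  "turn": [
    [0,0,0],
    [0,0,0],
    [0,0,0],
    [0,0,0],
    [0,0,0],
    [0,0,0]
  ],
  "offset": [
    [0,0,0],
    [0,0,1],
    [0,0,4],
    [0,0,8],
    [0,0,8],
    [0,0,8]
  ],
  "claw": [0.2,0.2,0.2,0.2,0.2,0.2]
}}

```text
time: 27.15
tool_pos: [0.5965, 0.2909, 0.0984]
orientation: [-2.9, -1.204, 0.001]
contact_force: [-0.0, -0.5, -3.5]
finger_gap: 0.0289
```

{"name": "jog_arm", "arguments": {
  "turn": [
    [0,0,8],
    [0,0,16],
    [0,0,24],
    [0,0,32],
    [0,0,39.7],
    [0,0,39.7],
    [0,0,39.7],
    [0,0,39.7],
    [0,0,39.7],
    [0,0,39.7]
  ],
  "offset": [
    [0,-6,2],
    [0,-12,2],
    [0,-18,2],
    [0,-24,2],
    [0,-30,2],
    [0,-36,2],
    [0,-42,2],
    [0,-48,2],
    [-0.4,-54,2],
    [-0.7,-59.6,2]
  ],
  "claw": [0.2,0.2,0.2,0.2,0.2,0.2,0.2,0.2,0.2,0.2]
}}

```text
time: 28.4
tool_pos: [0.5884, -0.3068, 0.117]
orientation: [-2.318, -2.116, 0.003]
contact_force: [1.0, -0.5, -2.2]
finger_gap: 0.0294
```

{"name": "jog_arm", "arguments": {
  "turn": [
    [0,0,0],
    [0,0,0]
  ],
  "offset": [
    [0,0,0],
    [0,0,0]
  ],
  "claw": [0.2,0.2]
}}

```text
time: 28.65
tool_pos: [0.5873, -0.3065, 0.1155]
orientation: [-2.317, -2.113, 0.004]
contact_force: [-0.5, -0.3, -2.7]
finger_gap: 0.0293
```

```bash
python3 - <<'E'
from h import *
c=calibration('wrist'); save('wrist','w10.png')
s=sensors.get_state();print(s['tool_pos'],s['orientation'])
print(w2p(c,[[.5897,-.3052,.014]]))
E
```

```text
[ 0.58763416 -0.30584492  0.11590871] [-2.31640797 -2.1144149   0.00334396]
[[259.84416866 197.95387382]]
```

View pics/w10.png

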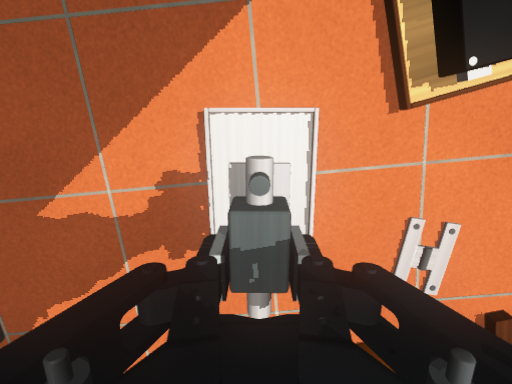

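The bolt is aligned with the tray, whose centre is at about (262,198). Lowering now.

{"name": "jog_arm", "arguments": {
  "turn": [
    [0,0,0],
    [0,0,0],
    [0,0,0],
    [0,0,0],
    [0,0,0],
    [0,0,0],
    [0,0,0]
  ],
  "offset": [
    [0.2,0.1,-3],
    [0.2,0.1,-6],
    [0.2,0.1,-8.5],
    [0.2,0.1,-9.4],
    [0.2,0.1,-9.7],
    [0.2,0.1,-9.7],
    [0.2,0.1,-9.7]
  ],
  "claw": [0.2,0.2,0.2,0.2,0.2,0.2,0.2]
}}

```text
time: 29.58
tool_pos: [0.5902, -0.305, 0.0198]
orientation: [-2.317, -2.115, 0.003]
contact_force: [0.1, -0.3, -2.4]
finger_gap: 0.0291
```

{"name": "jog_arm", "arguments": {
  "turn": [
    [0,0,0],
    [0,0,0],
    [0,0,0],
    [0,0,0],
    [0,0,0],
    [0,0,0],
    [0,0,0],
    [0,0,0],
    [0,0,0],
    [0,0,0]
  ],
  "offset": [
    [0,0,-0.2],
    [0,0,-0.2],
    [0,0,-0.2],
    [0,0,-0.2],
    [0,0,-0.2],
    [0,0,2],
    [0,0,6],
    [0,0,10],
    [0,0,10],
    [0,0,10]
  ],
  "claw": [0.2,0.2,0.5,0.7,0.7,0.7,0.7,0.7,0.7,0.7]
}}

```text
time: 30.82
tool_pos: [0.5902, -0.305, 0.1206]
orientation: [-2.318, -2.116, 0.002]
contact_force: [-0.0, 0.5, -0.0]
finger_gap: 0.0597
```

```bash
python3 - <<'E'
from h import *
c=calibration('wrist'); save('wrist','w11.png')
s=sensors.get_state();print(s['tool_pos'],s['orientation'])
print(w2p(c,[[.5897,-.3052,.014],[.59,-.305,.04]]))
E
```

```text
[ 0.58980096 -0.30481455  0.11975663] [-2.31686736 -2.11498043  0.00293097]
[[258.09005491 193.42931482]
 [258.33122932 201.67150295]]
```

View pics/w11.png

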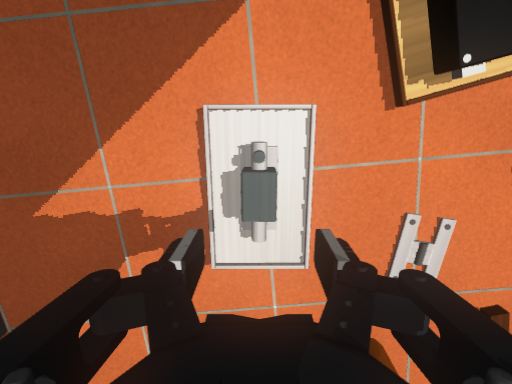

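The bolt is central and lengthwise. Now the keep goes to the bench hook.

{"name": "jog_arm", "arguments": {
  "turn": [
    [0,0,0],
    [0,0,0],
    [0,0,0],
    [0,0,0],
    [0,0,0],
    [0,0,0],
    [0,0,0],
    [0,0,0],
    [0,0,0]
  ],
  "offset": [
    [0.8,6,0],
    [1.6,12,0],
    [2.4,18,0],
    [3.2,24,0],
    [4,30,0],
    [4,31.4,-3],
    [4,31.4,-5],
    [4,31.4,-5],
    [4,31.4,-5]
  ],
  "claw": [0.7,0.7,0.7,0.7,0.7,0.7,0.7,0.7,0.7]
}}

```text
time: 32.0
tool_pos: [0.6298, 0.0089, 0.0699]
orientation: [-2.317, -2.115, 0.003]
contact_force: [0.3, 0.1, 0.3]
finger_gap: 0.0597
```

{"name": "jog_arm", "arguments": {
  "turn": [
    [0,0,0],
    [0,0,0],
    [0,0,0],
    [0,0,0],
    [0,0,0],
    [0,0,0],
    [0,0,0],
    [0,0,0],
    [0,0,0]
  ],
  "offset": [
    [0,0,-3],
    [0,0,-5],
    [0,0,-5.8],
    [0,0,-5.9],
    [0,0,-5.9],
    [0,0,-5.9],
    [0,0,-5.9],
    [0,0,-5.9],
    [0,0,-5.9]
  ],
  "claw": [0.7,0.7,0.7,0.5,0.3,0.2,0.2,0.2,0.2]
}}

```text
time: 33.12
tool_pos: [0.6301, 0.0089, 0.0114]
orientation: [-2.317, -2.115, 0.003]
contact_force: [-0.9, 0.1, 6.5]
finger_gap: 0.0332
```

{"name": "jog_arm", "arguments": {
  "turn": [
    [0,0,0],
    [0,0,0],
    [0,0,0],
    [0,0,0],
    [0,0,0],
    [0,0,0]
  ],
  "offset": [
    [0,0,0],
    [0,0,1],
    [0,0,4],
    [0,0,8],
    [0,0,8],
    [0,0,8]
  ],
  "claw": [0.2,0.2,0.2,0.2,0.2,0.2]
}}

```text
time: 33.88
tool_pos: [0.6299, 0.0089, 0.0914]
orientation: [-2.317, -2.115, 0.003]
contact_force: [0.8, 0.3, -1.3]
finger_gap: 0.0338
```

{"name": "jog_arm", "arguments": {
  "turn": [
    [0,0,0],
    [0,0,0],
    [0,0,0],
    [0,0,0],
    [0,0,0],
    [0,0,0],
    [0,0,0]
  ],
  "offset": [
    [-0.7,5.7,2],
    [-1.4,11.4,2],
    [-2.1,17,2],
    [-2.8,22.7,2],
    [-3.5,28.3,2],
    [-3.5,28.3,2],
    [-3.5,28.3,2]
  ],
  "claw": [0.2,0.2,0.2,0.2,0.2,0.2,0.2]
}}

```text
time: 34.75
tool_pos: [0.594, 0.2917, 0.1101]
orientation: [-2.316, -2.115, 0.006]
contact_force: [-0.5, -0.6, -2.1]
finger_gap: 0.0333
```

```bash
python3 - <<'E'
from h import *
c=calibration('wrist'); save('wrist','w12.png')
s=sensors.get_state();print(s['tool_pos'],s['orientation'])
print(w2p(c,[[.5949,.2915,.008]]))
E
```

```text
[0.59432271 0.29105282 0.11035425] [-2.31720948 -2.11432144  0.00555748]
[[258.291371   196.42304899]]
```

View pics/w12.png

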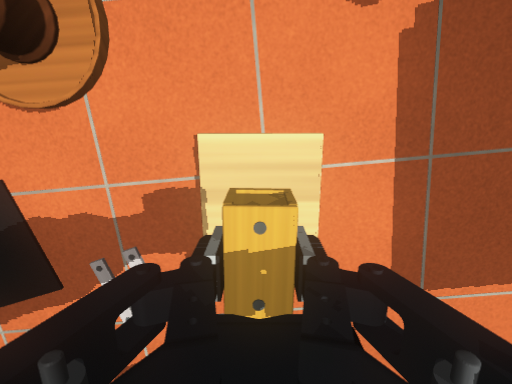

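{"name": "jog_arm", "arguments": {
  "turn": [
    [0,0,0],
    [0,0,0],
    [0,0,0],
    [0,0,0],
    [0,0,0],
    [0,0,0],
    [0,0,0]
  ],
  "offset": [
    [0,0.1,-3],
    [0,0.1,-6],
    [0,0.1,-8.5],
    [0,0.1,-9.3],
    [0,0.1,-9.45],
    [0,0.1,-9.45],
    [0,0.1,-9.45]
  ],
  "claw": [0.2,0.2,0.2,0.2,0.2,0.2,0.2]
}}

```text
time: 35.67
tool_pos: [0.5948, 0.2921, 0.0166]
orientation: [-2.318, -2.114, 0.004]
contact_force: [-0.5, -0.2, -1.4]
finger_gap: 0.0333
```

{"name": "jog_arm", "arguments": {
  "turn": [
    [0,0,0],
    [0,0,0],
    [0,0,0],
    [0,0,0],
    [0,0,0],
    [0,0,0],
    [0,0,0],
    [0,0,0],
    [0,0,0],
    [0,0,0]
  ],
  "offset": [
    [0,0,-0.15],
    [0,0,-0.15],
    [0,0,-0.15],
    [0,0,-0.15],
    [0,0,-0.15],
    [0,0,2],
    [0,0,6],
    [0,0,11],
    [0,0,11],
    [0,0,11]
  ],
  "claw": [0.2,0.2,0.5,0.7,0.7,0.7,0.7,0.7,0.7,0.7]
}}

```text
time: 36.92
tool_pos: [0.5949, 0.2921, 0.1277]
orientation: [-2.318, -2.115, 0.002]
contact_force: [-0.0, -0.3, -0.1]
finger_gap: 0.0596
```

```bash
python3 - <<'E'
from h import *
c=calibration('wrist'); save('wrist','w13.png')
s=sensors.get_state();print(s['tool_pos'])
print(w2p(c,[[.5949,.2915,.008],[.5949,.2915,.042]]))
E
```

```text
[0.59444797 0.29191516 0.12673062]
[[257.61696773 190.57788907]
 [257.53773443 200.30769876]]
```

View pics/w13.png

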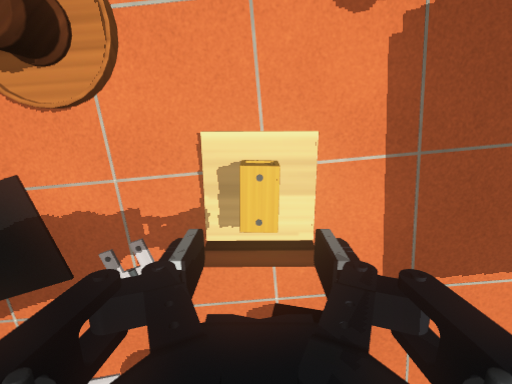

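{"name": "jog_arm", "arguments": {
  "turn": [
    [0,0,0],
    [0,0,0],
    [0,0,0],
    [0,0,0],
    [0,0,0],
    [0,0,0],
    [0,0,0],
    [0,0,0],
    [0,0,0],
    [0,0,0]
  ],
  "offset": [
    [0,-5,6],
    [0,-10,12],
    [0,-15,14],
    [2,-20,14],
    [4,-26,14],
    [4,-26,14],
    [4,-26,14],
    [4,-26,14],
    [4,-26,14],
    [4,-26,14]
  ],
  "claw": [0.7,0.7,0.7,0.7,0.7,0.7,0.7,0.7,0.7,0.7]
}}

```text
time: 38.22
tool_pos: [0.6343, 0.0328, 0.2667]
orientation: [-2.316, -2.116, 0.005]
contact_force: [0.0, 0.2, -1.0]
finger_gap: 0.0597
```

The keep is central on the board, with its top at (260,199) against an expected (260,196). Final overall check.

```bash
python3 - <<'E'
from h import *
a=save('top','t2.png'); save('scene','s2.png')
b=cv2.imread('pics/t2.png'); cv2.imwrite('pics/t2x.png',cv2.resize(b[120:265,90:410],(800,362),interpolation=cv2.INTER_CUBIC))
E
```

```text
(no output)
```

View pics/t2x.png

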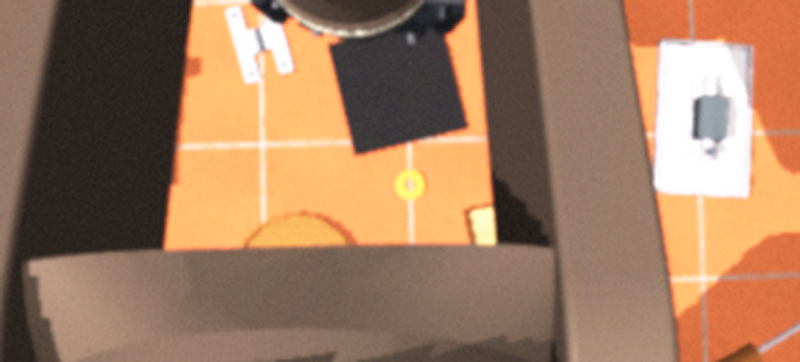

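View pics/s2.png

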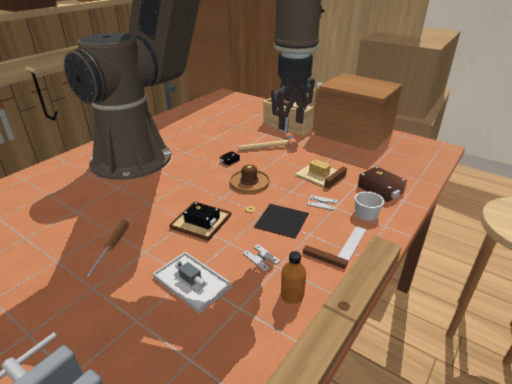

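The scene view shows all four pieces flat in their places: keep (319,168), knob (249,174), lock (201,214) and bolt (190,272). The mat is empty and the arm is clear. Handing in.

```bash
python3 -c "
from h import *
print(sensors.get_state()['time']); print(job_done())"
```

```text
38.325
the job is handed in; nothing more can be done
None
```

All four pieces are in their own places, and I handed the job in at 38.3 s of the 123 s allowed. The rim lock and then the rim keep were parked on the mat. Each parking made room for a swap: the lock for the knob, then the keep for the bolt.

- **Wrist pictures:** after each release the piece lay flat and free of the fingers. The lock, knob and keep were about 3–4 mm off the middle of their places. I judged the bolt central and lengthwise by eye. The limit is 15 mm.
- **Final scene picture:** it shows all four upright, the mat empty and the arm clear.
- **Checks that failed or disagreed:** in the final top-camera picture the arm hid everything but the bolt and the mat, so it confirmed only those two. The wrist camera's positions also ran about 4–5 pixels (roughly 4 mm) off the top camera's in several views.

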